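Set up the filter-wheel optics bench for the green-light demonstration

ROBOT

A 6-joint arm with a two-finger parallel gripper is mounted at the origin on the work surface. World frame = base frame: x ahead of the robot, y to its left, z up, the work surface at z = 0. Lengths are in m, angles in rad, forces in N, time in s.
With the tool pointing down it reaches from about 0.325 to 0.75 m from the base axis. Payload 7.6 kg.
Tool frame: the origin (TCP) lies at the very end of the fingers, on their centre line; the grasp point (between the pads) lies 19 mm behind it (ctrl.grasp_offset is the distance from the TCP to the grasp point, in m); z points along the fingers, y is the line along which they close (so a half turn about z gives the same grasp; the last joint's range is limited). The gripper opens to 85 mm and grips with 20 to 120 N. Pads are 22 mm wide; open, the fingers measure 114 mm over their backs; the gripper's body (76 mm by 85 mm) begins 54 mm behind the grasp point. The pads swing forward as they close: fully open they stand 13 mm farther back than shut.
Start: joints at [1.037, 0.052, 1.401, -0, 1.689, -0.07], TCP at [0.235, 0.47, 0.231] pointing down, gripper open.
Joint ranges: [-2.9, 2.9], [-0.91, 2.17], [0.12, 2.37], [-1.06, 4.2], [0.26, 2.73], [-2.93, 2.93]. Speed limits (rad/s): [2.57, 2.57, 3.01, 3.14, 3.14, 3.14].

INTERFACE

Orientations are given as a rotation vector (axis times angle).
In Python, from station import readout, vision, job, ctrl gives the robot as it stands.
- The arm moves only by the shell command python3 -m handwheel 'ROWS' [FORCE]. ROWS is JSON, one flat list of numbers, 5 for each row, row after row: the shift along the tool's x, y, z in cm, then the turn about the tool's z in degrees, then the closure, from -1 (fully open) to 1 (shut), so that 0 is half open. In form: [dx, dy, dz, spin, jaw, dx, dy, dz, spin, jaw, ...]. A call has 1 to 20 rows; each row is the pose to reach, as a shift and turn from the pose commanded when the call began, along the tool's axes at that moment; what a row does not reach only later rows make up. A row lasts 1/10 s, in which the tool goes at most 50 mm and 8.59 degrees, less where a joint would pass 70% of its speed; a pose out of reach is approached as far as the arm can. A call with a gripper value outside its range is refused whole. The fingers move at their own pace and stop on an object; FORCE is the grip in N (left out, the last holds). Time passes only in rows, so rows that repeat a pose let the fingers close. It gives the time, the measured TCP pose, the force and the opening at its end, in the units of the state.
- readout.observe(): the state, without advancing time (a new reading comes with each control period).
- vision.camera(name): name is "scene" or "side" or "wrist"; returns a dict with "pixels" (384x512x3 uint8, red, green, blue), "z_map" (384x512 float32, m along the optical axis (not along the pixel's ray), 0 where there is no reading), "fx", "fy", "cx", "cy" (pixels), "dist_coeffs" ([k1, k2, p1, p2, k3] as OpenCV has them; the pictures are not rectified), "extrinsics" (4x4, takes a point from camera to world coordinates). Camera axes: x right, y down, z forward; pixel columns grow to the right and rows downward; lengths in m; the calibration is good to about 2 mm. A picture is of the moment at which its call begins.
- job.sign_off(): hands the job in, once; it reports no verdict.
The state is a dict: "time_s": time; "q": joint angles; "qvel": joint speeds; "tau": joint torques, N m; "ee_pos": TCP position; "orientation": TCP orientation; "wrist_force": force on the tool from outside, world axes, zero at the start; "torque": the same for the moment, N m; "grip_width": opening from 0.0 (shut) to 1.0 (fully open).
Only numpy, scipy, OpenCV 4.12 (cv2) and the standard library are available. Lean on these libraries where they do the work, as an engineer would, in place of code of your own. Each camera call takes 0.05 s, during which the arm holds its last target. There are 200 camera calls.

TASK

Set this optics bench up for the green-light demonstration: lift the white alignment target off the rail and stand it gently upright in the grey accessory tray, turn the filter wheel until its green window is straight up in the beam, and slide the lens carriage along the rail until its red pointer lines up with the orange index clip. Only when all that is set, switch the lamp on with the toggle on the blue power unit. Leave everything else on the table where it is and do not knock the target over.

Things in the scene. Friction and masses are not known exactly. Their poses are not given: they have to be found in the camera images.
- bench: optics bench, fixed: aluminium rail 920 mm long along its y, 60 mm wide, top 45 mm above the table. Origin on the table under the rail's middle. Along y: lamp house (250 to 393 mm, top 219 mm high), fixed condenser lens (180, top 202), filter wheel (50), sliding lens carriage, loose alignment target, white screen (-400, 130 mm wide, top 226). The beam runs along the rail, 168 mm above the table
- filter_wheel (a joint): turn of the filter wheel in rad: 0 (or any whole turn, 6.283) when the green window is straight up; growing values carry the top of the wheel towards the bench's +x. It turns endlessly both ways and stays where it is left: friction about 0.06 N m (about 1 N at the rim)
- axle (a point): centre of the filter wheel, 120 mm above the table. The wheel is an upright black disc, 140 mm in diameter and 12 mm thick, axle along the bench's y. A support arm 24 mm wide and 10 mm thick stands 5 mm from its +y face, top 134 mm above the table; on the -y side the hub stands out 5 mm. Above that the rim is free on both sides
- green_window (a point): centre of the wheel's green window, 48 mm from the axle; moves with the wheel. Six round windows (29 mm), 60 degrees apart: green, clear, red, yellow, blue, violet; each has a tab of its own colour, 16 mm long, across the rim, to be seen from above or edge-on
- beam_at_wheel (a point): the point on the beam in the wheel's plane, 48 mm straight above the axle: a window centred here is straight up, in the beam
- lens_carriage (a joint): travel of the lens carriage along the rail in m, from 0 (bench y -50 mm) growing towards the screen, at most 0.24 (bench y -290 mm). It stays where it is left: sliding friction about 2 N
- lens_top (a point): highest point of the lens on the carriage: a black ring mount 68 mm in diameter and 18 mm thick along the rail, upright across the rail, its centre 34 mm below this point, on a 12 mm post over a saddle 78 x 44 mm (44 along the rail) whose top is 57 mm above the table. Pinch the ring along the rail direction
- lens_pointer (a point): tip region of the lens carriage's red pointer, a 3 mm blade on the saddle's +x side, in the middle of the carriage (same place along the rail as the lens), 50 mm above the table, 60 mm from the rail's middle line
- index_clip: orange index clip with a black line across its middle, fixed on the ledge at the rail's +x side, 34 mm across the rail and 12 mm long along it, 12 mm high, standing on the ledge with its top 31 mm above the table, below the path of the red pointer. Origin under its line; its y axis is the bench's y axis
- target: white alignment target: square plate with a black cross, 60 mm wide (its x), 10 mm thick (its y), on a 12 mm post over a dark steel saddle 80 x 54 mm (54 along y); 171 mm high, 0.22 kg. Loose: the saddle straddles the rail (3 mm play, legs 18 mm deep, no catch) in the lens carriage's way to the clip. Origin under the middle of its feet; it stands on its legs on a flat floor
- target_top (a point): middle of the upper edge of the alignment target's white plate, 171 mm above the target's origin; the plate reaches 60 mm down from here
- tray: grey accessory tray, fixed, 120 mm (x) by 240 mm (y), walls 32 mm high and 4 mm thick, floor 4 mm thick. Origin at the middle of its underside. It lies with a spare lens in its -y half; the +y half (up to its middle) is free for the target
- power_unit: blue lamp power unit, fixed, 115 mm (x) by 170 mm (y), top panel 73 mm above the table. Origin at the middle of its underside. The toggle stands in the middle of the panel; a round knob 52 mm to its -y and two sockets 55 mm to its +y are no higher than 87 mm above the table
- lamp_switch (a joint): the lamp's steel bat toggle on the power unit's top: 0 is off (bat leans 0.45 rad to the unit's -x), 0.9 rad is on (leans 0.45 rad to its +x, towards the small green lamp). Needs about 1.5 N at the tip, stays where it is left
- switch_tip (a point): centre of the 12 mm ball at the end of the toggle bat, 34 mm from its pivot; moves with the bat
- switch_pivot (a point): pivot of the toggle, in the middle of the power unit, 76 mm above the table; hinge axis along the unit's y
- cup: white paper-style cup, 76 mm across the rim, 85 mm high; origin at the middle of its underside; a bystander, to be left alone
- tissue_roll: white tissue roll standing upright, 104 mm across, 100 mm high; origin at the middle of its underside; a bystander, to be left alone
- snack_box: orange and yellow snack carton, 50 x 120 x 70 mm high; origin at the middle of its underside; a bystander, to be left alone
- spray_can: green spray can with a blue cap, 52 mm across, 155 mm high; origin at the middle of its underside; a bystander, to be left alone
- mouse: black computer mouse, 105 x 60 x 30 mm high; origin at the middle of its underside; a bystander, to be left alone
- marker: orange marker pen with a black cap, lying flat, 130 mm long (along its x), 17 mm thick; origin at the middle of its underside; a bystander, to be left alone
- spare_lens: spare lens in a black ring mount, lying flat in the tray's -y half, 60 mm across, 16 mm high; origin at the middle of its underside; a bystander, to be left alone
There are look-alikes about, which are no part of the job. What is meant by the power_unit is not yellow, and is the larger of those in its own colour.

How it is judged:
By the outcome, as a careful person would: the job done as asked, in the order asked, and still so for the second after the job is handed in, with the robot touching nothing.
It also fails if it takes over 72 s, if anything falls off the work surface, if the arm or the gripper's body presses on something with over 40 N, if the wrist force passes 120 N, or if a joint passes its speed limit or range.

## Working session

There is one attempt and no reset: what is moved stays moved. The work goes in short steps, Python scripts to look and compute and a shell command to move; the robot and the scene stay as the last step left them, time stands still between calls to the robot, and variables do not carry over. Pictures are saved under pics/ and viewed, on a budget of 10 in all, crops included, one or two more only if the job needs it, and the job is handed in when it is done.

```bash
ls; mkdir -p pics; cat > h.py <<'E'
import numpy as np, cv2, pickle
from station import readout, vision, job, ctrl
from scipy.spatial.transform import Rotation as R
def snap(name):
    c=vision.camera(name); pickle.dump(c,open(f'pics/{name}.pkl','wb')); return c
def load(name): return pickle.load(open(f'pics/{name}.pkl','rb'))
def KD(c): return np.array([[c['fx'],0,c['cx']],[0,c['fy'],c['cy']],[0,0,1.]]),np.array(c['dist_coeffs'],float)
def ray(c,u,v):
    K,D=KD(c); p=cv2.undistortPoints(np.array([[[u,v]]],float),K,D)[0,0]; return np.array([p[0],p[1],1.])
def at(c,u,v,r=1):  # by depth
    z=c['z_map'][int(v)-r:int(v)+r+1,int(u)-r:int(u)+r+1]; z=np.median(z[z>0])
    T=c['extrinsics']; return (T@np.r_[ray(c,u,v)*z,1])[:3]
def onz(c,u,v,h):
    T=c['extrinsics']; d=T[:3,:3]@ray(c,u,v); o=T[:3,3]; return o+d*(h-o[2])/d[2]
def proj(c,P):
    K,D=KD(c); T=np.linalg.inv(c['extrinsics']); return cv2.projectPoints(np.atleast_2d(P).astype(float),cv2.Rodrigues(T[:3,:3])[0],T[:3,3],K,D)[0][:,0]
def save(fn,im): cv2.imwrite(fn,cv2.cvtColor(im,cv2.COLOR_RGB2BGR))
def crop(c,u0,v0,u1,v1,s): return cv2.resize(c['pixels'][v0:v1,u0:u1],None,fx=s,fy=s,interpolation=cv2.INTER_CUBIC)
E
python3 - <<'E'
from h import *
print(readout.observe(), ctrl.grasp_offset)
a=snap('scene');b=snap('side')
save('pics/1.png',cv2.resize(a['pixels'],(800,600),interpolation=cv2.INTER_CUBIC))
save('pics/2.png',cv2.resize(b['pixels'],(800,600),interpolation=cv2.INTER_CUBIC))
for c in(a,b):print(c['extrinsics'].round(3).tolist(),c['fx'],c['cx'],c['dist_coeffs'])
E
```

```text
pics
{'time_s': 0.0, 'q': array([ 1.03671253e+00,  5.27975718e-02,  1.40171465e+00,  1.94686116e-05,
        1.68862890e+00, -7.02821084e-02]), 'qvel': array([-0.0002997 , -0.00105979, -0.00160946, -0.00043119,  0.00051732,
       -0.00016468]), 'tau': array([ 7.79806815e-04, -3.81667650e+01, -3.60183477e+01,  3.73990332e-06,
        6.07790615e-03,  7.57046479e-06]), 'ee_pos': array([0.23466976, 0.46929132, 0.23049804]), 'orientation': array([-7.21911811e-01, -3.05702979e+00,  2.31271474e-03]), 'wrist_force': array([-0.46958152, -0.51196639, -0.4095438 ]), 'torque': array([ 0.00049753, -0.06361235,  0.00900491]), 'grip_width': 1.0001485800849836} 0.0187
[[0.497, 0.579, -0.646, 1.248], [0.868, -0.346, 0.357, -0.326], [-0.017, -0.738, -0.674, 0.897], [0.0, 0.0, 0.0, 1.0]] 355.7375355609663 255.06347918994376 [0.00988123 0.         0.         0.         0.        ]
[[-0.995, -0.08, 0.068, 0.423], [-0.104, 0.682, -0.724, 1.126], [0.012, -0.727, -0.687, 1.132], [0.0, 0.0, 0.0, 1.0]] 488.32532727715324 262.88552809478375 [0.04271018 0.         0.         0.         0.        ]
```

View pics/1.png

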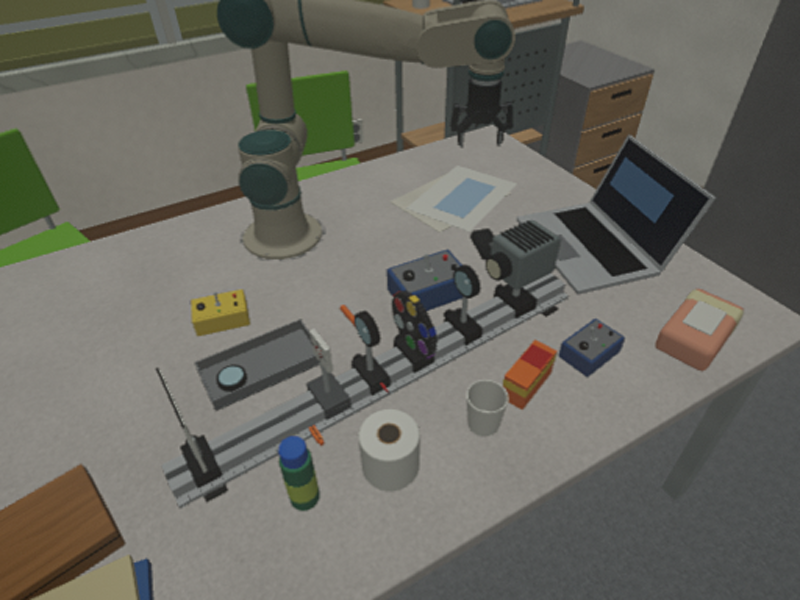

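View pics/2.png

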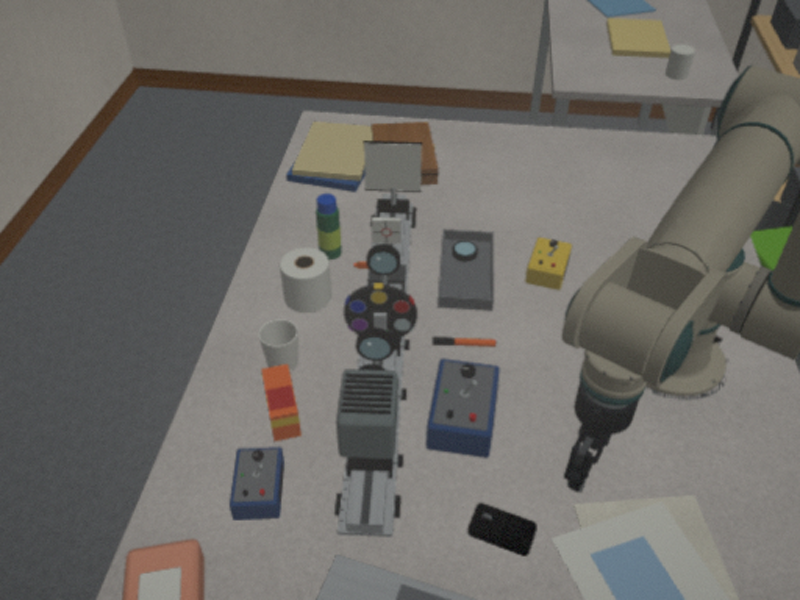

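Power unit candidates in the scene picture (800 px): yellow at (220,310), a large blue one at (430,275) and a small blue one at (592,345). The large blue one fits, being not yellow and the larger of the two blue ones. I'll confirm it and measure in enlarged crops.

```bash
python3 - <<'E'
from h import *
a=load('scene');b=load('side')
save('pics/3.png',crop(a,100,140,366,320,3))
save('pics/4.png',crop(b,200,80,330,310,2.6) if 0 else np.hstack([cv2.resize(b['pixels'][130:230,205:335],None,fx=3.2,fy=3.2,interpolation=cv2.INTER_CUBIC),cv2.resize(b['pixels'][215:315,205:325],None,fx=3.2,fy=3.2,interpolation=cv2.INTER_CUBIC)]))
# world-coordinate cloud from both cams, segment per height
for n,c in(('scene',a),('side',b)):
    v,u=np.mgrid[0:384,0:512]; K,D=KD(c)
    p=cv2.undistortPoints(np.stack([u,v],-1).reshape(-1,1,2).astype(float),K,D)[:,0]
    z=c['z_map'].reshape(-1,1); P=np.hstack([p*z,z])@c['extrinsics'][:3,:3].T+c['extrinsics'][:3,3]
    np.save(f'pics/{n}_xyz.npy',P.reshape(384,512,3)); P=P.reshape(384,512,3)
    for (uu,vv) in ([(275,170),(369,220),(140,200),(150,243),(232,258),(360,183),(120,300)] if n=='scene' else [(297,255),(165,305),(250,330),(300,165),(251,105),(298,160)]):
        print(n,uu,vv,P[vv,uu].round(3))
    # blue unit tops: points with 0.065<z<0.08 inside hsv any: minAreaRect
    m=((abs(P[...,2]-0.073)<.006)&(z.reshape(384,512)>0)).astype(np.uint8)
    k,l,s,ce=cv2.connectedComponentsWithStats(m)
    for i in range(1,k):
        if s[i,4]>200:
            q=P[l==i][:,:2].astype(np.float32); print('z73',ce[i].round(),s[i,4],np.round(cv2.minAreaRect(q)[0],3),np.round(cv2.minAreaRect(q)[1],3),round(cv2.minAreaRect(q)[2],1))
E
```

```text
scene 275 170 [0.411 0.22  0.085]
scene 369 220 [0.743 0.37  0.046]
scene 140 200 [ 0.275 -0.243  0.051]
scene 150 243 [ 0.447 -0.269  0.016]
scene 232 258 [ 0.631 -0.071  0.015]
scene 360 183 [0.587 0.473 0.041]
scene 120 300 [ 0.62  -0.4    0.042]
z73 [410. 140.] 205 [0.49  0.798] [0.015 0.33 ] 77.5
z73 [273. 174.] 756 [0.412 0.217] [0.168 0.117] 86.8
z73 [340. 232.] 462 [0.749 0.241] [0.051 0.12 ] 20.7
side 297 255 [0.408 0.227 0.072]
side 165 305 [0.743 0.413 0.045]
side 250 330 [0.514 0.448 0.022]
side 300 165 [ 0.419 -0.25   0.008]
side 251 105 [ 0.611 -0.374  0.168]
side 298 160 [ 0.427 -0.264  0.02 ]
z73 [296. 254.] 1657 [0.41  0.217] [0.173 0.114] 86.5
z73 [178. 250.] 497 [0.746 0.241] [0.049 0.124] 21.2
```

View pics/3.png

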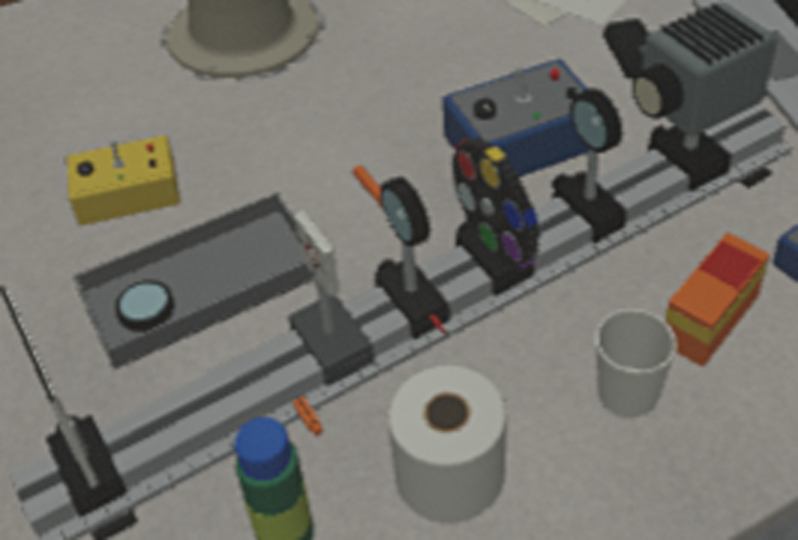

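View pics/4.png

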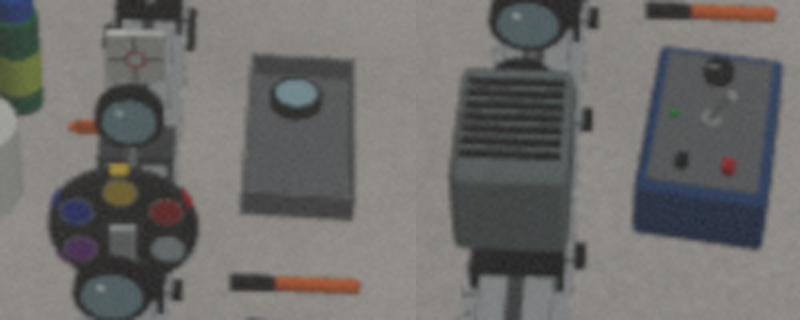

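Picture 3 confirms the large blue unit at crop (515,110), with its knob at −y and its green lamp on the +x side. The small blue unit is on the far side of the rail at the right edge of the crop. The wheel has yellow near the top and green at the bottom. The target is next to the lens, between it and the clip (crop 305,415). Next come the poses from the depth cloud.

```bash
python3 - <<'E'
from h import *
a=load('scene');b=load('side')
Ps=np.load('pics/scene_xyz.npy');Pb=np.load('pics/side_xyz.npy')
ok=lambda P,c:c['z_map']>0
def rect(q): r=cv2.minAreaRect(q[:,:2].astype(np.float32)); return np.round(r[0],4),np.round(r[1],3),round(r[2],2)
for n,P,c in(('scene',Ps,a),('side',Pb,b)):
    X,Y,Z=P[...,0],P[...,1],P[...,2]
    m=(abs(Z-.045)<.003)&(X>.45)&(X<.68)&(Y>-.45)&(Y<.52)&ok(P,c)
    k,l,s,ce=cv2.connectedComponentsWithStats(m.astype(np.uint8))
    print(n,'rail',[(ce[i].round().tolist(),int(s[i,4]),rect(P[l==i])) for i in range(1,k) if s[i,4]>60])
    m=(abs(Z-.032)<.004)&(X>.3)&(X<.5)&(Y>-.4)&(Y<.1)&ok(P,c)
    print(n,'tray',m.sum(),rect(P[m]))
    m=(Z>.10)&(X>.45)&(X<.75)&(Y>-.45)&(Y<.5)&ok(P,c)
    k,l,s,ce=cv2.connectedComponentsWithStats(m.astype(np.uint8),connectivity=4)
    for i in range(1,k):
        if s[i,4]>40:
            q=P[l==i]; print(n,'hi',ce[i].round(),s[i,4],rect(q),'med',np.median(q,0).round(3),'min',np.percentile(q,2,axis=0).round(3),'max',np.percentile(q,98,axis=0).round(3))
# colour-based triangulated points
print('target top side',onz(b,238.4,140,.198),onz(b,257.5,140,.198))
def pk(u,v): return u/3+100,v/3+140
print('pointer scene',onz(a,*pk(437,323),.050),'clip scene L,R',onz(a,*pk(297,402),.031),onz(a,*pk(318,428),.031))
def sk(u,v): return u/3.2+205,v/3.2+130
print('yellow tab top side',onz(b,*sk(118,165),.19), 'yellow win',at(b,*sk(120,193)),'blue',at(b,*sk(77,211)),'red',at(b,*sk(166,212)),'clear',at(b,*sk(168,248)),'violet',at(b,*sk(79,249)))
print('switch ball side',onz(b,(732-416)/3.2+205,97/3.2+215,.1066),'ball scene',onz(a,*pk(525,97),.1066))
E
```

```text
scene rail [([348.0, 183.0], 200, (array([0.5651, 0.4375]), array([0.052, 0.091]), 3.06)), ([314.0, 199.0], 311, (array([0.5725, 0.2795]), array([0.072, 0.096]), 4.57)), ([286.0, 214.0], 195, (array([0.5811, 0.1456]), array([0.059, 0.076]), 6.56)), ([253.0, 231.0], 236, (array([0.5914, 0.0431]), array([0.067, 0.098]), 1.34)), ([226.0, 244.0], 220, (array([ 0.599 , -0.0694]), array([0.078, 0.055]), 14.7)), ([169.0, 273.0], 1165, (array([ 0.6053, -0.2533]), array([0.062, 0.205]), 3.61)), ([113.0, 302.0], 259, (array([ 0.6157, -0.4182]), array([0.062, 0.037]), 3.81))]
scene tray 220 (array([ 0.4259, -0.2076]), array([0.125, 0.241]), 1.29)
scene hi [335. 162.] 1468 (array([0.5676, 0.3415]), array([0.091, 0.144]), 4.5) med [0.592 0.329 0.196] min [0.529 0.271 0.131] max [0.613 0.408 0.219]
scene hi [299. 181.] 310 (array([0.5763, 0.1998]), array([0.067, 0.022]), 6.01) med [0.581 0.195 0.174] min [0.548 0.191 0.105] max [0.609 0.211 0.201]
scene hi [266. 203.] 629 (array([0.5845, 0.0702]), array([0.141, 0.019]), 6.13) med [0.597 0.068 0.147] min [0.523 0.062 0.102] max [0.653 0.081 0.19 ]

[... 1188 characters left out ...]
 array([0.141, 0.553]), 8.46) med [0.572 0.214 0.182] min [ 0.518 -0.125  0.109] max [0.634 0.415 0.219]
target top side [ 0.62067122 -0.12018633  0.198     ] [ 0.56028043 -0.1274867   0.198     ]
pointer scene [ 0.64214403 -0.02833667  0.05      ] clip scene L,R [ 0.64404623 -0.18327906  0.031     ] [ 0.68078235 -0.17761925  0.031     ]
yellow tab top side [0.58406593 0.06786662 0.19      ] yellow win [0.58111698 0.07916334 0.16603391] blue [0.6216441  0.08039883 0.14021351] red [0.53893579 0.07663769 0.14444565] clear [0.53699068 0.07570669 0.09715993] violet [0.62089794 0.08367872 0.09408676]
switch ball side [0.39148625 0.21957146 0.1066    ] ball scene [0.44404706 0.19872023 0.1066    ]
```

```bash
cat >> h.py <<'E'
O=np.array([.588,.0207]); BY=3.73; by=np.array([-np.sin(np.radians(BY)),np.cos(np.radians(BY))]); bx=np.array([by[1],-by[0]])
def B(x,y): return O+bx*x+by*y
def rel(x,y,z,yaw):  # yaw: world direction (deg, mod 180) of tool y axis
    s=readout.observe(); M=R.from_rotvec(s['orientation']).as_matrix()
    d=M.T@(np.array([x,y,z])-s['ee_pos'])*100
    cur=np.degrees(np.arctan2(M[1,1],M[0,1])); sp=-((yaw-cur+90)%180-90)
    print('row',d.round(2),'spin',round(sp,1),'q6',s['q'][5].round(2),'tcp',s['ee_pos'].round(4))
E
python3 - <<'E'
from h import *
rel(.235,.47,.30,93.7); rel(.598,-.126,.30,93.7); rel(.598,-.126,.15,93.7)
E
```

```text
row [ 0.    0.07 -6.94] spin -30.3 q6 -0.07 tcp [0.2347 0.4693 0.2306]
row [-59.12 -37.    -6.9 ] spin -30.3 q6 -0.07 tcp [0.2347 0.4693 0.2306]
row [-59.13 -36.98   8.1 ] spin -30.3 q6 -0.07 tcp [0.2347 0.4693 0.2306]
```

```bash
python3 -m handwheel '[0,0,-7,0,-1, 0,0,-7,0,-1, -59.1,-37,-7,-30,-1, -59.1,-37,-7,-30,-1, -59.1,-37,-7,-30,-1, -59.1,-37,-7,-30,-1, -59.1,-37,-7,-30,-1, -59.1,-37,-7,-30,-1, -59.1,-37,-7,-30,-1, -59.1,-37,-7,-30,-1, -59.1,-37,-7,-30,-1, -59.1,-37,-7,-30,-1, -59.1,-37,-7,-30,-1, -59.1,-37,-7,-30,-1, -59.1,-37,-7,-30,-1, -59.1,-37,-7,-30,-1, -59.1,-37,-7,-30,-1, -59.1,-37,-7,-30,-1, -59.1,-37,-7,-30,-1, -59.1,-37,-7,-30,-1]'
python3 - <<'E'
from h import *
rel(.598,-.126,.30,93.7); rel(.598,-.126,.15,93.7)
c=snap('wrist'); save('pics/5.png',cv2.resize(c['pixels'],(800,600)))
print(proj(c,[[.598,-.126,.198],[*B(.06,-.2055),.031],[*B(.06,-.05),.05]])*1.5625)
E
```

```text
time_s: 2.1
ee_pos: [0.5976, -0.1244, 0.3017]
orientation: [-0.096, 3.14, 0.0]
wrist_force: [0.0, -0.1, -0.3]
grip_width: 0.999
row [-0.03 -0.16  0.17] spin -0.2 q6 -1.9 tcp [ 0.5976 -0.1244  0.3017]
row [-0.03 -0.16 15.17] spin -0.2 q6 -1.9 tcp [ 0.5976 -0.1244  0.3017]
[[395.27431239 312.28170753]
 [335.41509841 326.51121655]
 [500.69430232 331.91768369]]
```

View pics/5.png

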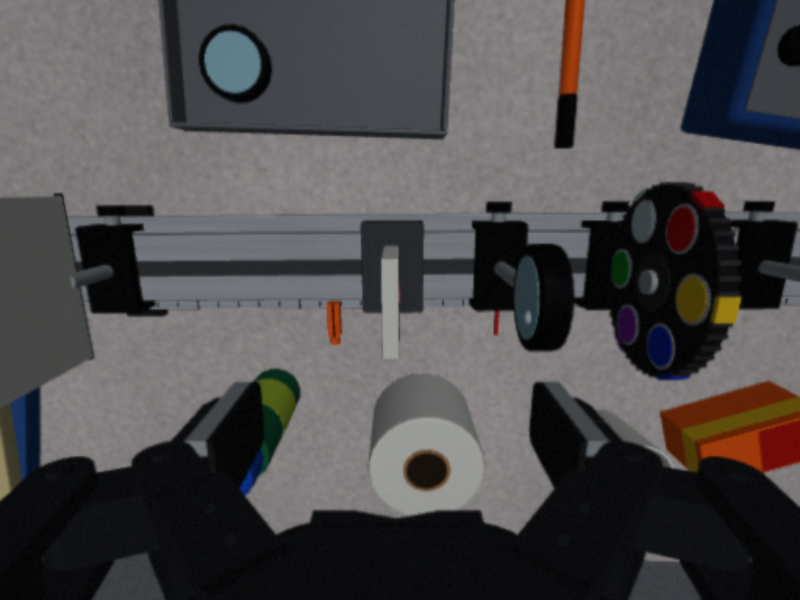

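The wrist view shows the target's top edge at (391,310), predicted (395,312). It also shows the clip line at (336,322), the red pointer at (497,322), and the tray's free half clear. Descending to grasp.

```bash
python3 -m handwheel '[0,-0.3,5,0,-1, 0,-0.3,10,0,-1, 0,-0.3,13,0,-1, 0,-0.3,15,0,-1, 0,-0.3,15,0,-1, 0,-0.3,15,0,-1, 0,-0.3,15,0,0, 0,-0.3,15,0,1, 0,-0.3,15,0,1, 0,-0.3,15,0,1, 0,-0.3,15,0,1, 0,-0.3,15,0,1, 0,-0.3,15,0,1, 0,-0.3,15,0,1, 0,-0.3,15,0,1]' 40
python3 -c "
from h import *
rel(.598,-.128,.25,93.7); rel(.424,-.148,.25,91.4); rel(.424,-.148,.131,91.4)"
```

```text
time_s: 3.65
ee_pos: [0.5982, -0.1286, 0.1515]
orientation: [-0.094, 3.14, 0.0]
wrist_force: [1.1, 1.5, 0.6]
grip_width: 0.113
row [ 0.01  0.07 -9.85] spin -0.3 q6 -1.9 tcp [ 0.5982 -0.1286  0.1515]
row [17.5  -0.89 -9.86] spin 2.0 q6 -1.9 tcp [ 0.5982 -0.1286  0.1515]
row [17.51 -0.89  2.04] spin 2.0 q6 -1.9 tcp [ 0.5982 -0.1286  0.1515]
```

```bash
python3 -m handwheel '[0,0,-1,0,1, 0,0,-2.5,0,1, 0,0,-4.5,0,1, 0,0,-6.5,0,1, 0,0,-8,0,1, 0,0,-8,0,1, 2,-0.1,-8,0,1, 4.5,-0.2,-8,0,1, 7,-0.4,-8,0,1, 9.5,-0.5,-8,1,1, 12,-0.6,-8,1,1, 14.5,-0.7,-8,2,1, 16.5,-0.9,-8,2,1, 17.5,-0.9,-8,2,1, 17.5,-0.9,-8,2,1, 17.5,-0.9,-8,2,1]'
python3 - <<'E'
from h import *
rel(.424,-.148,.131,91.4); print(readout.observe()['wrist_force'],readout.observe()['grip_width'])
a=snap('scene')
im=np.hstack([crop(a,110,170,260,300,3),crop(snap('wrist'),60,0,300,260,1.5)[:390]])
save('pics/6.png',im); print(im.shape)
E
```

```text
time_s: 5.25
ee_pos: [0.4243, -0.1481, 0.2311]
orientation: [-0.039, 3.141, 0.0]
wrist_force: [0.1, 0.3, -2.1]
grip_width: 0.109
row [4.000e-02 1.000e-02 1.001e+01] spin 0.0 q6 -2.01 tcp [ 0.4243 -0.1481  0.2311]
[ 0.13237356  0.26510017 -2.08365521] 0.10896481383520011
(390, 810, 3)
```

View pics/6.png

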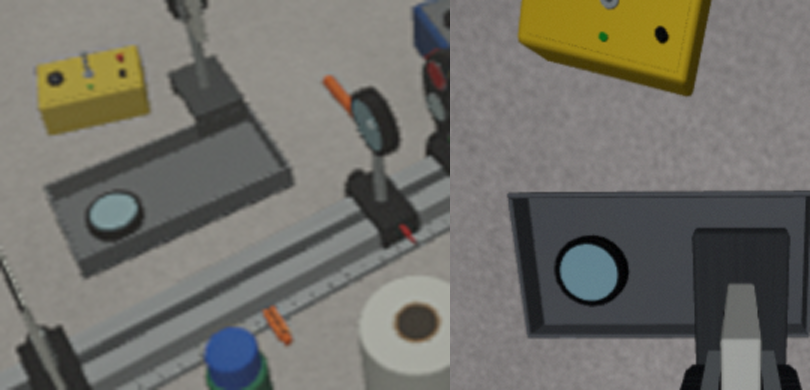

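The target is held upright over the free half. I'll lower it quickly at first, then slowly.

```bash
python3 -m handwheel '[0,0,2,0,1, 0,0,4,0,1, 0,0,6,0,1, 0,0,7.5,0,1, 0,0,8.5,0,1, 0,0,9.2,0,1, 0,0,9.6,0,1, 0,0,9.8,0,1, 0,0,9.9,0,1, 0,0,10,0,1, 0,0,10.1,0,1, 0,0,10.15,0,1, 0,0,10.2,0,1, 0,0,10.2,0,1]'
```

```text
time_s: 6.75
ee_pos: [0.4239, -0.1482, 0.1293]
orientation: [-0.039, 3.141, 0.0]
wrist_force: [0.1, 0.5, -1.9]
grip_width: 0.108
```

```bash
python3 -m handwheel '[0,0,0.05,0,1, 0,0,0.1,0,1, 0,0,0.12,0,1, 0,0,0.12,0,1]'
```

```text
time_s: 7.15
ee_pos: [0.4241, -0.1482, 0.1285]
orientation: [-0.039, 3.141, -0.0]
wrist_force: [-1.1, -0.5, 1.2]
grip_width: 0.106
```

Contact. Release slowly, then rise.

```bash
python3 -m handwheel '[0,0,0,0,0.75, 0,0,0,0,0.65, 0,0,0,0,0.5, 0,0,0,0,0.3, 0,0,0,0,0, 0,0,0,0,-0.3, 0,0,-1,0,-0.4, 0,0,-3,0,-0.4, 0,0,-6,0,-0.4, 0,0,-10,0,-0.4, 0,0,-14,0,-0.4, 0,0,-17,0,-0.4, 0,0,-17,0,-0.4]'
python3 - <<'E'
from h import *
# lens ring: centre z=.168?; lens grasp
for x in (-.0505,): 
  p=B(0,-.053); print(p); rel(*p,.30,93.7); rel(*p,.155,93.7)
a=snap('scene');w=snap('wrist')
save('pics/7.png',np.hstack([crop(a,110,170,260,300,3),crop(w,80,40,320,300,1.5)[:390]]))
# target plate by depth
P=a['z_map']
E
```

```text
time_s: 8.45
ee_pos: [0.425, -0.1486, 0.3039]
orientation: [-0.039, 3.133, -0.006]
wrist_force: [0.4, 0.4, -0.5]
grip_width: 0.699
[ 0.5914479  -0.03218773]
row [-16.93  11.23   0.49] spin -2.3 q6 -2.01 tcp [ 0.425  -0.1486  0.3039]
row [-16.8   11.28  14.99] spin -2.3 q6 -2.01 tcp [ 0.425  -0.1486  0.3039]
```

View pics/7.png

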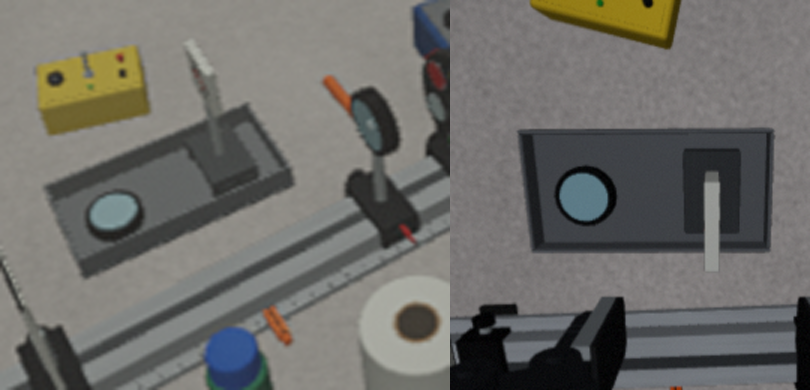

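The target stands upright in the free half of the tray and is released. Next I go to the lens ring, approaching from above.

```bash
python3 -m handwheel '[-16.9,11.2,0,-2.3,-0.4, -16.9,11.2,0,-2.3,-0.4, -16.9,11.2,0,-2.3,-0.4, -16.9,11.2,0,-2.3,-0.4, -16.9,11.2,0,-2.3,-0.4, -16.9,11.2,0,-2.3,-0.4, -16.9,11.2,0,-2.3,-0.4]'
python3 -c "
from h import *
p=B(0,-.053); rel(*p,.162,93.7)
c=snap('wrist'); import pickle
"
```

```text
time_s: 9.25
ee_pos: [0.5894, -0.0326, 0.2978]
orientation: [0.101, -3.139, 0.0]
wrist_force: [-0.6, -0.9, 0.8]
grip_width: 0.696
row [-0.22  0.03 13.58] spin -0.0 q6 -1.75 tcp [ 0.5894 -0.0326  0.2978]
```

```bash
python3 -m handwheel '[-0.2,0,4,0,-0.4, -0.2,0,8,0,-0.4, -0.2,0,11.5,0,-0.4, -0.2,0,13.6,0,-0.4, -0.2,0,13.6,0,-0.4, -0.2,0,13.6,0,-0.4, -0.2,0,13.6,0,0.2, -0.2,0,13.6,0,1, -0.2,0,13.6,0,1, -0.2,0,13.6,0,1, -0.2,0,13.6,0,1, -0.2,0,13.6,0,1]' 30
python3 -c "
from h import *
p=B(0,-.2055); rel(*p,.162,93.7)"
```

```text
time_s: 10.5
ee_pos: [0.5926, -0.0321, 0.1636]
orientation: [-0.102, 3.138, -0.001]
wrist_force: [-1.6, -1.0, 6.4]
grip_width: 0.206
row [  0.12 -15.25   0.17] spin 0.0 q6 -1.75 tcp [ 0.5926 -0.0321  0.1636]
```

```bash
python3 -m handwheel '[0,-1,0,0,1, 0,-2.5,0,0,1, 0,-4,0,0,1, 0,-5.5,0,0,1, 0,-7,0,0,1, 0,-8.5,0,0,1, 0,-10,0,0,1, 0,-11.5,0,0,1, 0,-12.8,0,0,1, 0,-13.8,0,0,1, 0,-14.5,0,0,1, 0,-14.9,0,0,1, 0,-14.9,0,0,1, 0,-14.9,0,0,1]'
python3 - <<'E'
from h import *
p=B(0,-.2055); rel(*p,.162,93.7); o=readout.observe(); print(o['wrist_force'],o['ee_pos'])
w=snap('wrist');a=snap('scene')
pr=proj(w,[*B(.06,-.2055),.031])[0]; ps=proj(a,[*B(.06,-.2055),.031])[0]; print(pr,ps)
def cr(c,p,s,r): u,v=int(p[0]),int(p[1]); u=min(max(u,r),511-r); v=min(max(v,r),383-r); print('origin',u-r,v-r,'scale',s); return crop(c,u-r,v-r,u+r,v+r,s)
save('pics/8.png',np.hstack([cr(w,pr,10,20),cr(a,ps,10,20)]))
E
```

```text
time_s: 11.9
ee_pos: [0.6028, -0.181, 0.1636]
orientation: [-0.102, 3.136, -0.002]
wrist_force: [3.1, -1.5, 5.0]
grip_width: 0.209
row [ 0.16 -0.33  0.16] spin 0.0 q6 -1.99 tcp [ 0.6028 -0.181   0.1636]
[ 3.09057873 -1.53682333  4.99970675] [ 0.60276533 -0.18098191  0.16362961]
[251.65412785 245.81285524] [202.29370172 277.98446559]
origin 231 225 scale 10
origin 182 257 scale 10
```

View pics/8.png

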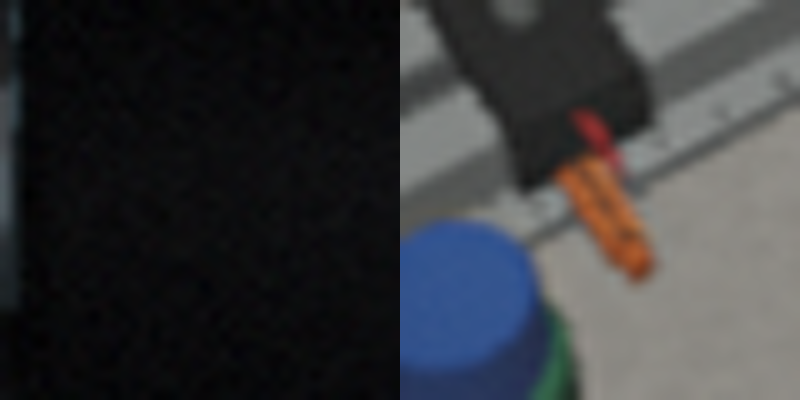

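The wrist view is blocked by the ring. In the scene crop the pointer tip is at (618,168) and the clip's black line runs from about (585,165) to (632,240).

```bash
python3 - <<'E'
from h import *
a=load('scene')
def bc(p): d=np.array(p[:2])-O; return (np.array([d@bx,d@by])*1000).round(1)
f=lambda u,v,z: bc(onz(a,(u-400)/10+182-.45,v/10+257-.45,z))
for n,u,v,z in [('tip',618,168,.05),('mid',600,140,.05),('base',582,115,.05),('line1',585,165,.031),('line2',632,240,.031),('cornA',560,172,.031),('cornB',597,155,.031),('cornC',655,262,.031),('cornD',632,276,.031)]: print(n,f(u,v,z))
# colour masks
im=cv2.cvtColor(a['pixels'],cv2.COLOR_RGB2HSV); sub=np.zeros(im.shape[:2],bool); sub[262:290,192:212]=1
H,S,V=[im[...,i].astype(int) for i in range(3)]
red=sub&((H<5)|(H>170))&(S>120); org=sub&(H>=7)&(H<20)&(S>120)
for n,m,z in(('red',red,.05),('org',org,.031)):
    q=np.argwhere(m)[:,::-1]; print(n,len(q),q.mean(0),bc(onz(a,*q.mean(0),z)))
# unmoved earlier wrist picture? lens before move in picture 5 is gone
E
```

```text
tip [  60.7 -200. ]
mid [  49.4 -199.9]
base [  38.9 -200.3]
line1 [  41.5 -203.2]
line2 [  71.5 -203.6]
cornA [  39.5 -210.3]
cornB [  40.3 -198.8]
cornC [  81.6 -201.6]
cornD [  82.  -209.1]
red 12 [200.91666667 269.58333333] [  45.4 -199.9]
org 57 [202.         277.52631579] [  58.2 -205.5]
```

```bash
python3 -m handwheel '[0,-0.2,0,0,1, 0,-0.4,0,0,1, 0,-0.4,0,0,1, 0,-0.4,0,0,1, 0,-0.4,0,0,0.6, 0,-0.4,0,0,0.4, 0,-0.4,0,0,0, 0,-0.4,-1,0,-0.3, 0,-0.4,-4,0,-0.3, 0,-0.4,-8,0,-0.3, 0,-0.4,-13,0,-0.3, 0,-0.4,-13,0,-0.3, -5,-0.4,-13,0,-0.3, -6,-0.4,-13,0,-0.3, -6,-0.4,-13,0,-0.3]'
python3 - <<'E'
from h import *
w=snap('wrist');a=snap('scene'); print(readout.observe()['ee_pos'])
pr=proj(w,[*B(.06,-.2045),.04])[0]; ps=proj(a,[*B(.06,-.2055),.031])[0]; print(pr,ps)
def cr(c,p,s,r): u,v=int(p[0]),int(p[1]); u=min(max(u,r),511-r); v=min(max(v,r),383-r); print('origin',u-r,v-r,'scale',s); return crop(c,u-r,v-r,u+r,v+r,s)
save('pics/9.png',np.hstack([cr(w,pr,10,20),cr(a,ps,10,20)]))
E
```

```text
time_s: 13.5
ee_pos: [0.6627, -0.1803, 0.2897]
orientation: [0.103, -3.137, -0.002]
wrist_force: [-0.3, 0.5, 0.2]
grip_width: 0.653
[ 0.66167506 -0.18074323  0.29285194]
[254.76240588 171.48996047] [202.29370172 277.98446559]
origin 234 151 scale 10
origin 182 257 scale 10
```

View pics/9.png

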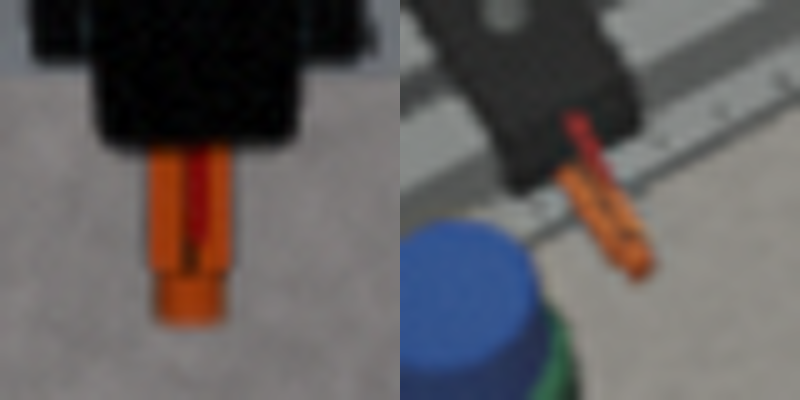

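```bash
python3 - <<'E'
from h import *
w=load('wrist')
def bc(p): d=np.array(p[:2])-O; return (np.array([d@bx,d@by])*1000).round(1)
f=lambda u,v,z: bc(onz(w,u/10+234-.45,v/10+151-.45,z))
print('line',f(190,262,.031),'edges',f(148,220,.031),f(234,220,.031),'pointer',f(198,190,.05),f(198,235,.05))
E
```

```text
line [  69.  -207.6] edges [  63.  -213.5] [  63.  -201.3] pointer [  55.7 -206.5] [  61.8 -206.5]
```

The wrist crop shows the clip's edges at x 148 and 234, its black line at x≈191 and the red blade at x≈198. The blade is about 1 mm short, so I'll nudge the carriage 1 mm.

```bash
python3 -m handwheel '[4,0,0,0,-0.3, 6,0,0,0,-0.3, 6,0,0,0,-0.3, 6,0,5,0,-0.3, 6,0,9,0,-0.3, 6,0,12,0,-0.3, 6,0,13,0,-0.3, 6,0,13,0,-0.3, 6,0,13,0,0.3, 6,0,13,0,1, 6,0,13,0,1, 6,0,13,0,1, 6,0,13,0,1, 6,-0.1,13,0,1, 6,-0.1,13,0,1, 6,-0.1,13,0,1, 6,-0.1,13,0,0.6, 6,-0.1,13,0,0.4, 6,-0.1,13,0,0, 6,-0.1,13,0,-0.3]'
python3 -m handwheel '[0,0,-4,0,-0.3, 0,0,-9,0,-0.3, 0,0,-13,0,-0.3, 0,0,-13,0,-0.3, -6,0,-13,0,-0.3, -6,0,-13,0,-0.3, -6,0,-13,0,-0.3, -6,0,-13,0,-0.3]'
python3 - <<'E'
from h import *
w=snap('wrist'); print(readout.observe()['ee_pos'])
def bc(p): d=np.array(p[:2])-O; return (np.array([d@bx,d@by])*1000).round(1)
im=cv2.cvtColor(w['pixels'],cv2.COLOR_RGB2HSV); H,S,V=[im[...,i].astype(int) for i in range(3)]
u0,v0=map(int,proj(w,[*B(.06,-.2065),.04])[0]); sub=np.zeros(H.shape,bool); sub[v0-12:v0+14,u0-12:u0+12]=1
red=sub&((H<4)|(H>170))&(S>120); org=sub&(H>=6)&(H<20)&(S>120)
# per-row centroid: orange extents where red is present
q=np.argwhere(red); print('red',len(q),bc(onz(w,q[:,1].mean(),q[:,0].mean(),.05)))
for v in np.unique(q[:,0]):
    o=np.argwhere(org[v])[:,0]; r=np.argwhere(red[v])[:,0]
    print(v,'clip',bc(onz(w,(o.min()+o.max())/2,v,.031)),'red',bc(onz(w,r.mean(),v,.05)))
A=B(0,.05); print('axle',A); rel(*A,.29,93.7)
E
```

```text
time_s: 15.6
ee_pos: [0.602, -0.1856, 0.1618]
orientation: [0.102, -3.14, -0.0]
wrist_force: [-0.1, -0.1, -0.2]
grip_width: 0.626
time_s: 16.4
ee_pos: [0.6617, -0.1818, 0.292]
orientation: [0.102, -3.14, 0.0]
wrist_force: [0.2, 0.2, -0.0]
grip_width: 0.652
[ 0.661486   -0.1818874   0.29303108]
red 24 [  53.5 -207.9]Traceback (most recent call last):
  File "<stdin>", line 11, in <module>
    return umr_minimum(a, axis, None, out, keepdims, initial, where)
ValueError: zero-size array to reduction operation minimum which has no identity
```

Pointer now at −207.9 and clip middle at −207.4, so they agree within 0.5 mm. Now the filter wheel: grip the rim at −45° and swing it to +45°.

```bash
cat >> h.py <<'E'
def W(phi,r=.058): p=np.radians(phi); return (*B(r*np.sin(p),.05), .12+r*np.cos(p)-.0187)
E
python3 - <<'E'
from h import *
g=W(-45); print(g); rel(g[0],g[1],.29,93.7); rel(*g,93.7)
E
```

```text
(np.float64(0.5438219427912029), np.float64(0.06792604431091234), np.float64(0.14231219330881978))
row [10.13 25.69  0.28] spin 0.0 q6 -1.96 tcp [ 0.6615 -0.1819  0.293 ]
row [10.15 25.7  15.05] spin 0.0 q6 -1.96 tcp [ 0.6615 -0.1819  0.293 ]
```

```bash
python3 -m handwheel '[10.1,25.7,0,0,-0.3, 10.1,25.7,0,0,-0.3, 10.1,25.7,0,0,-0.3, 10.1,25.7,0,0,-0.3, 10.1,25.7,0,0,-0.3, 10.1,25.7,0,0,-0.3, 10.1,25.7,0,0,-0.3, 10.1,25.7,0,0,-0.3, 10.1,25.7,0,0,-0.3]'
python3 - <<'E'
from h import *
w=snap('wrist'); g=W(-45); rel(*g,93.7)
save('pics/10.png',cv2.resize(w['pixels'][100:330,100:420],None,fx=2.5,fy=2.5,interpolation=cv2.INTER_CUBIC))
print((proj(w,[[*B(0,.05),.19],[*B(0,.05-.006),.12]])-[100,100])*2.5)
E
```

```text
time_s: 17.35
ee_pos: [0.5446, 0.0671, 0.2926]
orientation: [-0.1, 3.139, -0.0]
wrist_force: [0.2, -0.4, -0.8]
grip_width: 0.649
row [ 0.09  0.11 15.  ] spin -0.1 q6 -1.58 tcp [0.5447 0.067  0.2923]
[[389.5869981  354.48303335]
 [375.58784356 293.55059239]]
```

View pics/10.png

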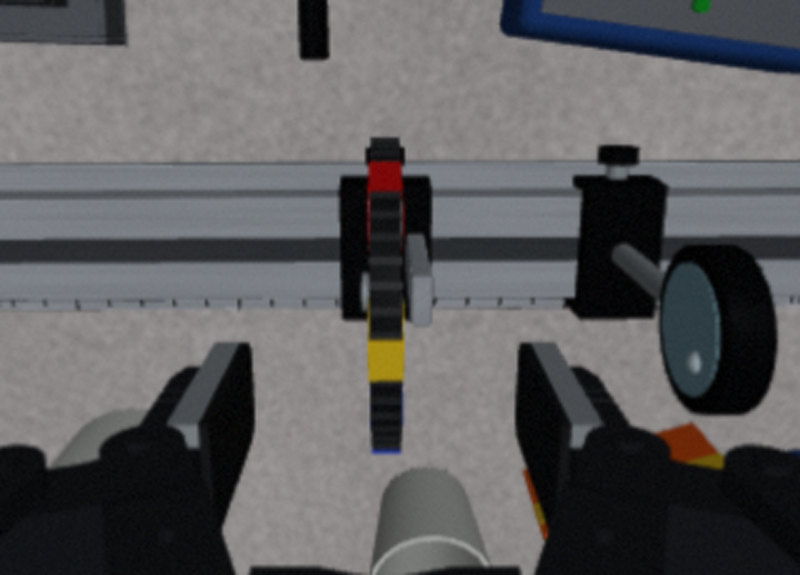

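The wrist view shows the wheel edge-on, with the yellow tab at (386,360) and the red tab at (386,177). The rim top is predicted at row 354. I'll turn these rows into angles.

```bash
cat >> h.py <<'E'
def rim(phi,r=.0705): p=np.radians(phi); return np.array([*B(r*np.sin(p),.0485),.12+r*np.cos(p)])
def tabphi(w,v,lo=-70,hi=50):  # native row -> rim angle
    ph=np.linspace(lo,hi,600); pr=proj(w,np.array([rim(x) for x in ph]))[:,1]; return ph[np.argmin(abs(pr-v))]
E
python3 - <<'E'
from h import *
w=load('wrist')
for n,v in(('yel0',340),('yel1',381),('yel',360.5),('red',177),('red0',160),('red1',193)): print(n,tabphi(w,v/2.5+100))
g=W(-45); rel(*g,93.7)
s=W(-45)
for p in range(-45,50,9):
    t=W(p); print(p,np.round(-(np.sin(np.radians(p))*5.8+5.8*np.sin(np.radians(45))),2), round((s[2]-t[2])*100,2))
E
```

```text
yel0 -4.691151919866442
yel1 8.931552587646081
yel 1.7195325542570998
red -59.382303839732884
red0 -68.9983305509182
red1 -52.1702838063439
row [ 0.09  0.11 15.  ] spin -0.1 q6 -1.58 tcp [0.5447 0.067  0.2923]
-45 -0.0 0.0
-36 -0.69 -0.59
-27 -1.47 -1.07
-18 -2.31 -1.41
-9 -3.19 -1.63
0 -4.1 -1.7
9 -5.01 -1.63
18 -5.89 -1.41
27 -6.73 -1.07
36 -7.51 -0.59
45 -8.2 0.0
```

```bash
python3 -m handwheel '[0.1,0,5,0,-0.3, 0.1,0,9,0,-0.3, 0.1,0,12.5,0,-0.3, 0.1,0,15,0,-0.3, 0.1,0,15,0,-0.3, 0.1,0,15,0,-0.3, 0.1,0,15,0,0.3, 0.1,0,15,0,1, 0.1,0,15,0,1, 0.1,0,15,0,1, 0.1,0,15,0,1, 0.1,0,15,0,1]' 30
```

```text
time_s: 18.6
ee_pos: [0.5441, 0.0672, 0.1435]
orientation: [-0.101, 3.138, -0.003]
wrist_force: [-1.4, -4.4, 3.2]
grip_width: 0.132
```

```bash
python3 -m handwheel '[-0.35,0,-0.3,0,1, -0.7,0,-0.6,0,1, -1.05,0,-0.85,0,1, -1.45,0,-1.05,0,1, -1.9,0,-1.25,0,1, -2.3,0,-1.4,0,1, -2.75,0,-1.55,0,1, -3.2,0,-1.63,0,1, -4.1,0,-1.7,0,1, -5,0,-1.63,0,1, -5.45,0,-1.55,0,1, -5.9,0,-1.4,0,1, -6.3,0,-1.25,0,1, -6.75,0,-1.05,0,1, -7.15,0,-0.85,0,1, -7.5,0,-0.6,0,1, -7.85,0,-0.3,0,1, -8.2,0,0,0,1, -8.2,0,0,0,1, -8.2,0,0,0,1]'
```

```text
time_s: 20.6
ee_pos: [0.6252, 0.0727, 0.1427]
orientation: [0.102, -3.14, 0.002]
wrist_force: [-2.3, -4.6, 2.9]
grip_width: 0.134
```

Release, rise, go back to the −45° position, and measure the wheel by tab colour from the same vantage point.

```bash
python3 -m handwheel '[0,0,0,0,0.5, 0,0,0,0,0.2, 0,0,0,0,-0.3, 0,0,0,0,-0.3, 0,0,-5,0,-0.3, 0,0,-10,0,-0.3, 0,0,-15,0,-0.3, 8.2,0,-15,0,-0.3, 8.2,0,-15,0,-0.3, 8.2,0,-15,0,-0.3, 8.2,0,-15,0,-0.3, 8.2,0,-15,0,-0.3]'
cat >> h.py <<'E'
def tabs(w):
    im=cv2.cvtColor(w['pixels'],cv2.COLOR_RGB2HSV); H,S,V=[im[...,i].astype(int) for i in range(3)]
    pr=proj(w,np.array([rim(x) for x in np.linspace(-60,45,100)])); u=pr[:,0].mean()
    band=np.zeros(H.shape,bool); band[int(pr[:,1].min())-4:int(pr[:,1].max())+5,int(u)-7:int(u)+6]=1
    for n,(a,b) in dict(red=(0,6),yellow=(20,33),green=(45,80),blue=(108,125),violet=(130,160)).items():
        m=band&(H>=a)&(H<=b)&(S>110)&(V>50); k,l,s,c=cv2.connectedComponentsWithStats(m.astype(np.uint8))
        for i in range(1,k):
            if s[i,4]>15: print(n,s[i].tolist(),'phi',round(tabphi(w,s[i,1]-.5),1),round(tabphi(w,c[i,1]),1),round(tabphi(w,s[i,1]+s[i,3]-.5),1))
E
python3 - <<'E'
from h import *
print('before');tabs(load('wrist')); w=snap('wrist'); print('now');tabs(w); rel(*W(-45),93.7)
save('pics/11.png',cv2.resize(w['pixels'][100:330,100:420],None,fx=2.5,fy=2.5,interpolation=cv2.INTER_CUBIC))
E
```

```text
time_s: 21.8
ee_pos: [0.544, 0.0682, 0.2922]
orientation: [-0.102, 3.139, 0.0]
wrist_force: [0.8, 0.3, 0.1]
grip_width: 0.652
before
red [247, 166, 13, 11, 78] phi -66.6 -59.4 -52.8
yellow [247, 221, 13, 32, 247] phi -16.5 0.5 8.9
blue [249, 279, 11, 2, 21] phi 45.8 50.0 50.0
now
red [246, 255, 12, 14, 123] phi 10.1 16.9 25.4
row [ 0.03 -0.03 14.97] spin 0.0 q6 -1.58 tcp [0.5441 0.0682 0.292 ]
```

View pics/11.png

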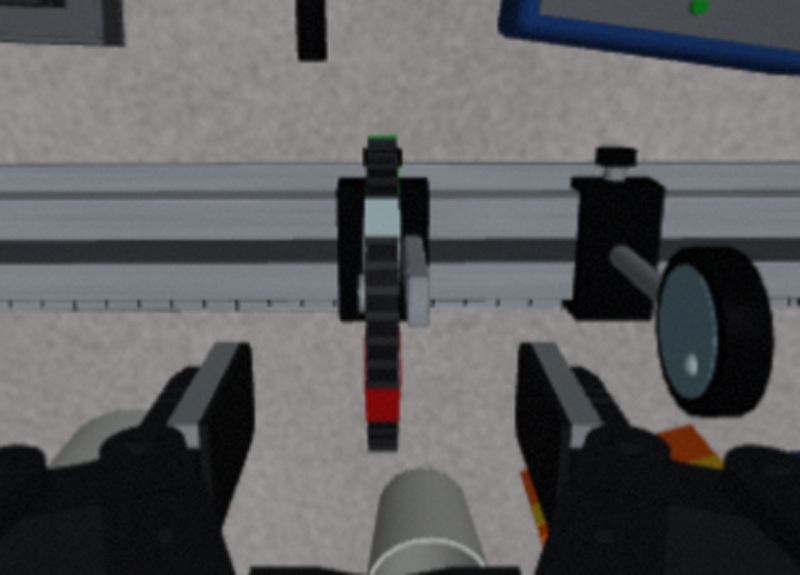

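After the first stroke red is at about +17° and clear at about −43°. The wheel moved 77°, so it slipped a little. Green is at about −103°. I'll do a second stroke with a firmer grip.

```bash
python3 -m handwheel '[0,0,5,0,-0.3, 0,0,9,0,-0.3, 0,0,12.5,0,-0.3, 0,0,15,0,-0.3, 0,0,15,0,-0.3, 0,0,15,0,0.3, 0,0,15,0,1, 0,0,15,0,1, 0,0,15,0,1, 0,0,15,0,1, 0,0,15,0,1]' 60
python3 -m handwheel '[-0.35,0,-0.3,0,1, -0.7,0,-0.6,0,1, -1.05,0,-0.85,0,1, -1.45,0,-1.05,0,1, -1.9,0,-1.25,0,1, -2.3,0,-1.4,0,1, -2.75,0,-1.55,0,1, -3.2,0,-1.63,0,1, -4.1,0,-1.7,0,1, -5,0,-1.63,0,1, -5.45,0,-1.55,0,1, -5.9,0,-1.4,0,1, -6.3,0,-1.25,0,1, -6.75,0,-1.05,0,1, -7.15,0,-0.85,0,1, -7.5,0,-0.6,0,1, -7.85,0,-0.3,0,1, -8.2,0,0,0,1, -8.2,0,0,0,1, -8.2,0,0,0,1]'
python3 -m handwheel '[0,0,0,0,0.5, 0,0,0,0,0.2, 0,0,0,0,-0.3, 0,0,0,0,-0.3, 0,0,-5,0,-0.3, 0,0,-10,0,-0.3, 0,0,-15,0,-0.3, 8.2,0,-15,0,-0.3, 8.2,0,-15,0,-0.3, 8.2,0,-15,0,-0.3, 8.2,0,-15,0,-0.3, 8.2,0,-15,0,-0.3]'
python3 - <<'E'
from h import *
w=snap('wrist'); tabs(w); rel(*W(-45),93.7); rel(*W(-26),93.7)
E
```

```text
time_s: 22.95
ee_pos: [0.5445, 0.0673, 0.1443]
orientation: [-0.101, 3.136, -0.002]
wrist_force: [-0.7, -4.4, 4.2]
grip_width: 0.133
time_s: 24.95
ee_pos: [0.6246, 0.0727, 0.1433]
orientation: [0.101, -3.138, 0.002]
wrist_force: [-6.2, -3.9, 4.0]
grip_width: 0.135
time_s: 26.15
ee_pos: [0.544, 0.0682, 0.2922]
orientation: [-0.102, 3.139, 0.0]
wrist_force: [0.1, -0.6, 0.5]
grip_width: 0.657
green [245, 194, 13, 19, 232] phi -37.7 -30.5 -22.9
row [ 0.03 -0.03 14.97] spin 0.0 q6 -1.58 tcp [0.5441 0.0682 0.292 ]
row [-1.53 -0.03 13.86] spin 0.0 q6 -1.58 tcp [0.5441 0.0682 0.292 ]
```

```bash
python3 -m handwheel '[-2.3,0,5,0,-0.3, -2.3,0,9,0,-0.3, -2.3,0,12.5,0,-0.3, -2.3,0,13.6,0,-0.3, -2.3,0,13.6,0,-0.3, -2.3,0,13.6,0,0.3, -2.3,0,13.6,0,1, -2.3,0,13.6,0,1, -2.3,0,13.6,0,1, -2.3,0,13.6,0,1, -2.3,0,13.6,0,1]' 60
python3 -m handwheel '[-0.4,0,-0.1,0,1, -0.8,0,-0.2,0,1, -1.3,0,-0.26,0,1, -1.8,0,-0.28,0,1, -2.3,0,-0.26,0,1, -2.8,0,-0.2,0,1, -3.2,0,-0.11,0,1, -3.2,0,-0.11,0,1, -3.2,0,-0.11,0,1, -3.2,0,-0.11,0,0.5, -3.2,0,-0.11,0,0.2, -3.2,0,-0.11,0,-0.3, -3.2,0,-0.11,0,-0.3, -3.2,0,-5,0,-0.3, -3.2,0,-10,0,-0.3, -3.2,0,-13.6,0,-0.3, 2.3,0,-13.6,0,-0.3, 2.3,0,-13.6,0,-0.3, 2.3,0,-13.6,0,-0.3, 2.3,0,-13.6,0,-0.3]'
python3 - <<'E'
from h import *
w=snap('wrist'); tabs(w); rel(*W(-45),93.7)
# also side camera: window centres of green from +y
b=snap('side'); print('side top/axle px',proj(b,[[*B(0,.056),.168],[*B(0,.056),.12],[*B(.048,.056),.12]]))
save('pics/12.png',np.hstack([cv2.resize(w['pixels'][140:300,190:320],None,fx=3,fy=3,interpolation=cv2.INTER_CUBIC),cv2.resize(b['pixels'][160:240,212:282],None,fx=6,fy=6,interpolation=cv2.INTER_CUBIC)[:480,:400]]))
E
```

```text
time_s: 27.3
ee_pos: [0.5674, 0.0689, 0.1584]
orientation: [-0.101, 3.136, -0.002]
wrist_force: [-0.5, -5.1, 5.4]
grip_width: 0.126
time_s: 29.3
ee_pos: [0.544, 0.0682, 0.2925]
orientation: [-0.102, 3.139, 0.0]
wrist_force: [-0.4, -0.4, -0.2]
grip_width: 0.649
green [245, 222, 13, 24, 222] phi -16.1 -5.1 2.3
violet [246, 166, 12, 6, 72] phi -67.4 -63.0 -59.2
row [ 0.05 -0.03 15.  ] spin 0.0 q6 -1.58 tcp [0.5441 0.0682 0.2923]
side top/axle px [[241.51082906 189.1406992 ]
 [241.80758329 200.98516674]
 [225.84030114 200.42070347]]
```

View pics/12.png

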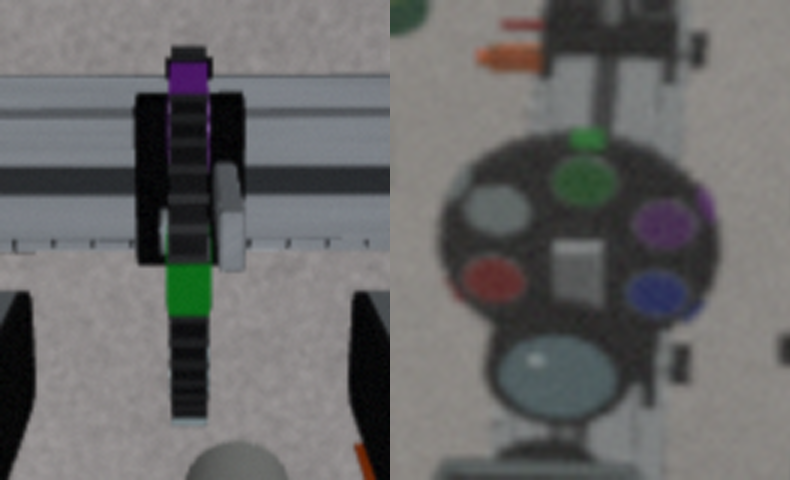

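The green tab is at rows 264–317 in the wrist crop, centred at about −4.5°. In the side view clear (497,210) is higher than violet (664,224), which agrees. A small final stroke is needed.

```bash
python3 -m handwheel '[-3.6,0,5,0,-0.3, -3.6,0,9,0,-0.3, -3.6,0,12,0,-0.3, -3.6,0,13.3,0,-0.3, -3.6,0,13.3,0,-0.3, -3.6,0,13.3,0,0.3, -3.6,0,13.3,0,1, -3.6,0,13.3,0,1, -3.6,0,13.3,0,1, -3.6,0,13.3,0,1, -3.6,0,13.3,0,1]' 60
python3 -m handwheel '[-0.2,0,0,0,1, -0.4,0,0,0,1, -0.6,0,0,0,1, -0.8,0,0,0,1, -0.8,0,0,0,1, -0.8,0,0,0,1, -0.8,0,0,0,0.5, -0.8,0,0,0,0.2, -0.8,0,0,0,-0.3, -0.8,0,0,0,-0.3, -0.8,0,-5,0,-0.3, -0.8,0,-10,0,-0.3, -0.8,0,-13.3,0,-0.3, 3.6,0,-13.3,0,-0.3, 3.6,0,-13.3,0,-0.3, 3.6,0,-13.3,0,-0.3, 3.6,0,-13.3,0,-0.3]'
cat > m.py <<'E'
from h import *
w=snap('wrist'); b=snap('side'); tabs(w)
# strict tab edges along the rim centre column, wrist
im=cv2.cvtColor(w['pixels'],cv2.COLOR_RGB2HSV).astype(int)
col=im[:,249:254]; g=((col[...,0]>45)&(col[...,0]<80)&(col[...,1]>110)&(col[...,2]>50)).mean(1)>.6
r=np.where(g)[0]; print('green rows',r.min(),r.max(),tabphi(w,r.min()-.5),tabphi(w,r.max()+.5),'mid',(tabphi(w,r.min()-.5)+tabphi(w,r.max()+.5))/2)
# side: green window/tab and violet window
hb=cv2.cvtColor(b['pixels'],cv2.COLOR_RGB2HSV).astype(int)
for n,(lo,hi) in dict(green=(45,80),red=(0,8),violet=(130,165),blue=(110,128)).items():
    m=np.zeros((384,512),np.uint8); m[178:222,216:272]=((hb[...,0]>=lo)&(hb[...,0]<=hi)&(hb[...,1]>70))[178:222,216:272]
    k,l,s,c=cv2.connectedComponentsWithStats(m)
    for i in range(1,k):
        if s[i,4]>25:
            # intersect ray with wheel +y face plane
            T=b['extrinsics']; d=T[:3,:3]@ray(b,*c[i]); o=T[:3,3]; A=np.array([*B(0,.056)]); t=((A-o[:2])@by)/(d[:2]@by); P=o+d*t
            x=(P[:2]-A)@bx; z=P[2]-.12; print(n,s[i,4],c[i].round(1),'r',round(np.hypot(x,z)*1000,1),'phi',round(np.degrees(np.arctan2(x,z)),1))
rel(*W(-45),93.7)
E
python3 m.py
```

```text
time_s: 30.5
ee_pos: [0.5804, 0.0697, 0.1615]
orientation: [-0.101, 3.136, -0.002]
wrist_force: [-0.4, -4.4, 7.3]
grip_width: 0.131
time_s: 32.2
ee_pos: [0.544, 0.0682, 0.2923]
orientation: [-0.102, 3.139, 0.0]
wrist_force: [-0.3, 0.6, 0.3]
grip_width: 0.652
green [246, 235, 12, 17, 203] phi -6.5 0.1 7.5
violet [246, 166, 12, 11, 121] phi -67.4 -60.4 -53.6
green rows 235 251 -6.494156928213691 7.529215358931552 mid 0.5175292153589304
green 49 [242.6 189.9] r 45.2 phi -4.0
red 49 [229.2 207.2] r 47.9 phi 125.8
violet 48 [256.8 196.2] r 49.8 phi -64.2
blue 57 [256.8 207.7] r 52.1 phi -120.0
row [ 0.03 -0.03 14.98] spin 0.0 q6 -1.58 tcp [0.5441 0.0682 0.2921]
```

Wheel set: the wrist view gives green at +0.5°, and the side-view window lines (violet–red and blue–violet) give +0.4 to 0.7°. Next is the toggle; I'll locate the ball numerically from depth before moving.

```bash
cat > sw.py <<'E'
from h import *
U=np.array([.411,.217]); yw=np.radians(-3.4); ux=np.array([np.cos(yw),np.sin(yw)]); uy=np.array([-ux[1],ux[0]])
def ball():
  for n in('scene','side'):
    c=snap(n); v,u=np.mgrid[0:384,0:512]; K,D=KD(c)
    p=cv2.undistortPoints(np.stack([u,v],-1).reshape(-1,1,2).astype(float),K,D)[:,0]; z=c['z_map'].reshape(-1,1)
    P=np.hstack([p*z,z])@c['extrinsics'][:3,:3].T+c['extrinsics'][:3,3]
    d=P[:,:2]-U; a=np.c_[d@ux,d@uy,P[:,2]]; m=(abs(a[:,0])<.035)&(abs(a[:,1])<.03)&(a[:,2]>.09)&(a[:,2]<.125)
    print(n,m.sum(),(np.median(a[m],0)*1000).round(1) if m.any() else '',(a[m].max(0)*1000).round(1) if m.any() else '')
ball()
for x,z in((-.055,.25),(-.055,.098)): print(U+ux*x); rel(*(U+ux*x),z,86.6)
E
python3 sw.py
```

```text
scene 18 [-1.110e+01  1.000e-01  1.039e+02] [ -3.8   5.1 111.8]
side 24 [-14.2   1.1 105.2] [ -4.4   6.2 112.7]
[0.35609681 0.22026185]
row [17.76 16.39  4.2 ] spin 7.1 q6 -1.58 tcp [0.544  0.0682 0.292 ]
[0.35609681 0.22026185]
row [17.76 16.39 19.4 ] spin 7.1 q6 -1.58 tcp [0.544  0.0682 0.292 ]
```

```bash
python3 -m handwheel '[17.8,16.4,1,7,1, 17.8,16.4,1,7,1, 17.8,16.4,1,7,1, 17.8,16.4,1,7,1, 17.8,16.4,1,7,1, 17.8,16.4,1,7,1, 17.8,16.4,1,7,1, 17.8,16.4,8,7,1, 17.8,16.4,13,7,1, 17.8,16.4,17,7,1, 17.8,16.4,19.3,7,1, 17.8,16.4,19.3,7,1, 17.8,16.4,19.3,7,1]' 30
python3 -c "
from sw import *
for x in (-.033,-.015,-.002,0,.003): rel(*(U+ux*x),.098,86.6)"
```

```text
time_s: 33.7
ee_pos: [0.3562, 0.2199, 0.1001]
orientation: [0.092, 3.14, 0.0]
wrist_force: [0.7, -0.5, 1.0]
grip_width: -0.002
scene 18 [-10.4  -0.2 104.5] [ -3.7   6.4 113.7]
side 23 [-14.4   0.4 104.7] [ -4.5   4.2 113.9]
[0.35609681 0.22026185]
row [ 3.000e-02 -1.000e-02 -1.483e+01] spin 0.1 q6 -1.05 tcp [0.357  0.2206 0.1017]
[0.35609681 0.22026185]
row [ 0.09 -0.04  0.37] spin 0.1 q6 -1.05 tcp [0.357  0.2206 0.1017]
row [-2.11 -0.05  0.38] spin 0.1 q6 -1.05 tcp [0.357  0.2206 0.1017]
row [-3.91 -0.05  0.38] spin 0.1 q6 -1.05 tcp [0.357  0.2206 0.1017]
row [-5.21 -0.05  0.39] spin 0.1 q6 -1.05 tcp [0.357  0.2206 0.1017]
row [-5.41 -0.05  0.39] spin 0.1 q6 -1.05 tcp [0.357  0.2206 0.1017]
row [-5.71 -0.05  0.39] spin 0.1 q6 -1.05 tcp [0.357  0.2206 0.1017]
```

```bash
python3 -m handwheel '[-1,0,0.3,0,1, -2,0,0.3,0,1, -2.6,0,0.3,0,1, -3,0,0.3,0,1, -3.4,0,0.3,0,1, -3.8,0,0.3,0,1, -4.2,0,0.3,0,1, -4.6,0,0.3,0,1, -5,0,0.3,0,1, -5,0,0.3,0,1, -5,0,0.3,0,1]'
python3 -c "
from sw import *"
```

```text
time_s: 34.9
ee_pos: [0.4053, 0.2174, 0.096]
orientation: [0.09, 3.14, -0.0]
wrist_force: [-0.1, 0.2, -0.5]
grip_width: -0.003
scene 49 [  4.   -2.  111.7] [ 19.2  15.8 124.3]
side 61 [ -1.6   7.  108.5] [ 16.5  17.4 124.5]
[0.35609681 0.22026185]
row [  4.92   0.   -15.38] spin 0.1 q6 -1.1 tcp [0.4053 0.2174 0.0962]
[0.35609681 0.22026185]
row [ 4.93  0.   -0.18] spin 0.1 q6 -1.1 tcp [0.4053 0.2174 0.0962]
```

```bash
python3 -m handwheel '[-0.2,0,0,0,1, -0.3,0,0,0,1, -0.3,0,0,0,1]'
```

```text
time_s: 35.3
ee_pos: [0.4074, 0.2173, 0.0958]
orientation: [-0.089, -3.138, 0.0]
wrist_force: [-4.6, 0.6, 0.5]
grip_width: 0.0
```

```bash
python3 -m handwheel '[2,0,0,0,1, 4,0,0,0,1, 5,0,0,0,1, 5,0,-5,0,1, 5,0,-10,0,1, 5,0,-15,0,1, 5,0,-18,0,1, 5,0,-18,0,1]'
python3 - <<'E'
from sw import *
a=load('scene');b=load('side')
im=np.hstack([crop(a,246,150,306,200,6),crop(b,270,225,330,275,6)]); save('pics/13.png',im)
E
```

```text
time_s: 36.1
ee_pos: [0.3599, 0.2208, 0.2816]
orientation: [0.09, 3.131, 0.007]
wrist_force: [-0.5, -0.5, -0.5]
grip_width: 0.0
scene 12 [ 16.   -1.9 107.2] [ 19.9   4.1 112.7]
side 25 [ 10.1   0.6 104.4] [ 19.1   6.1 113.6]
[0.35609681 0.22026185]
row [ 0.25 -0.01  2.63] spin 0.1 q6 -1.05 tcp [0.3586 0.2202 0.2763]
[0.35609681 0.22026185]
row [ 2.800e-01 -1.000e-02  1.783e+01] spin 0.1 q6 -1.05 tcp [0.3586 0.2202 0.2763]
```

View pics/13.png

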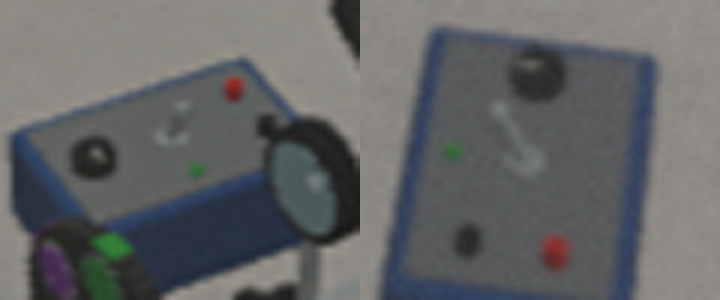

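The toggle now leans towards the green lamp (side crop: ball (498,108), pivot (525,160)). I'll check its angle, and the other items, numerically.

```bash
python3 - <<'E'
from h import *
U=np.array([.411,.217]); yw=np.radians(-3.4); ux=np.array([np.cos(yw),np.sin(yw)]); uy=np.array([-ux[1],ux[0]])
b=load('side');a=load('scene')
for c,n,(u,v) in((b,'side',(270+138/6-.4,225+108/6-.4)),(a,'scene',(246+182/6-.4,150+106/6-.4))):
    p=onz(c,u,v,.1066)[:2]-U; print(n,'ball seen',(u,v),'unit xy mm',(1000*np.array([p@ux,p@uy])).round(1))
    for th in (.2,.3,.4,.45): q=U+ux*.034*np.sin(th); print(th,proj(c,[*q,.076+.034*np.cos(th)])[0].round(1))
# target plate
v,u=np.mgrid[0:384,0:512]; K,D=KD(b)
p=cv2.undistortPoints(np.stack([u,v],-1).reshape(-1,1,2).astype(float),K,D)[:,0]; z=b['z_map'].reshape(-1,1)
P=np.hstack([p*z,z])@b['extrinsics'][:3,:3].T+b['extrinsics'][:3,3]
m=(abs(P[:,0]-.424)<.045)&(abs(P[:,1]+.148)<.045)&(P[:,2]>.11); print('target plate',m.sum(),np.median(P[m],0).round(3),P[m].max(0).round(3))
E
sed -i 's/^rel.*//' m.py; python3 m.py 2>&1 | grep -v rows | tail -5
```

```text
side ball seen (292.6, 242.6) unit xy mm [12.1 -3.2]
0.2 [294.4 243. ]
0.3 [293.2 243.1]
0.4 [292.1 243.2]
0.45 [291.5 243.3]
scene ball seen (275.93333333333334, 167.26666666666665) unit xy mm [10.9  0.2]
0.2 [275.3 166. ]
0.3 [275.8 166.7]
0.4 [276.2 167.5]
0.45 [276.4 167.9]
target plate 301 [ 0.422 -0.143  0.148] [ 0.452 -0.135  0.179]
  File "m.py", line 6, in <module>
                                         ~~~~~^^
    return umr_minimum(a, axis, None, out, keepdims, initial, where)
ValueError: zero-size array to reduction operation minimum which has no identity
```

The angle reads about 0.35–0.4 against the 0.45 stop, so I'll push once more, a little farther, watching the force.

```bash
python3 -m handwheel '[0,0,5,0,1, 0,0,10,0,1, 0,0,15,0,1, 0,0,18,0,1, 0,0,18,0,1, -2.5,0,18,0,1, -4,0,18,0,1, -4.6,0,18,0,1, -4.8,0,18,0,1, -5,0,18,0,1, -5.1,0,18,0,1, -5.2,0,18,0,1, -5.2,0,18,0,1]'
python3 -m handwheel '[-0.1,0,0,0,1, -0.15,0,0,0,1, -0.15,0,0,0,1]'
```

```text
time_s: 37.6
ee_pos: [0.4082, 0.2174, 0.0962]
orientation: [-0.088, -3.136, 0.0]
wrist_force: [-10.4, -0.8, 6.9]
grip_width: 0.004
time_s: 37.9
ee_pos: [0.4085, 0.2174, 0.0961]
orientation: [-0.088, -3.133, 0.001]
wrist_force: [-16.7, -0.9, 9.2]
grip_width: -0.001
```

Stiff contact: the force climbs while the tip stays put, so the toggle is at its stop. I'll retreat and run a final check.

```bash
python3 -m handwheel '[2,0,0,0,1, 4,0,0,0,1, 5,0,0,0,1, 5,0,-5,0,1, 5,0,-10,0,1, 5,0,-15,0,1, 5,0,-18,0,1, 5,0,-18,0,1, 5,0,-18,0,1]'
python3 - <<'E'
from sw import *
a=load('scene');b=load('side'); print(readout.observe()['wrist_force'])
im=np.hstack([crop(a,130,150,310,300,2.3)[:345],crop(b,210,120,330,300,2.0)[:345]]); save('pics/14.png',im); print(im.shape)
E
sed -i '/^col=/d;/^r=np/d' m.py; python3 m.py
```

```text
time_s: 38.8
ee_pos: [0.3618, 0.22, 0.2762]
orientation: [0.09, 3.139, 0.001]
wrist_force: [0.3, 0.2, -0.7]
grip_width: -0.004
scene 12 [ 16.3  -2.5 106.1] [ 20.6   3.5 111.4]
side 23 [ 10.4   1.  105.5] [ 19.    4.3 115.2]
[0.35609681 0.22026185]
row [0.51 0.03 2.45] spin 0.1 q6 -1.05 tcp [0.3612 0.2197 0.2745]
[0.35609681 0.22026185]
row [ 0.48  0.05 17.65] spin 0.1 q6 -1.05 tcp [0.3612 0.2197 0.2745]
[0.34523674 0.21303435 0.01736994]
(345, 654, 3)
green 49 [242.6 189.9] r 45.3 phi -4.0
red 49 [229.4 207. ] r 46.9 phi 125.3
violet 50 [256.7 196.3] r 49.5 phi -64.2
blue 58 [256.8 207.8] r 52.1 phi -120.3
```

View pics/14.png

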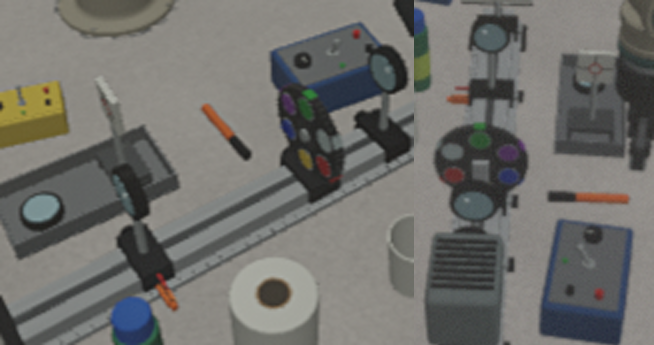

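The last picture shows the target upright in the tray at (105,110), the green tab on top of the wheel at (308,95), the pointer over the clip at (163,285), and the toggle towards its green lamp. The bystanders in view are in place. Handing in.

```bash
python3 -c "
from station import job; print(job.sign_off())"
```

```text
the job is handed in; nothing more can be done
None
```

I set the bench up in the order asked and handed the job in at about 39 s. The lamp went on last, and the robot was clear of everything at the end.

| Item | What I did | Last check |
|---|---|---|
| Target | Lifted off the rail and stood in the free half of the tray | Upright; plate top measured at 179 mm against 175 mm expected |
| Lens carriage | Slid to the clip, then nudged 1 mm after a first look | Pointer at bench y −207.9 mm, clip line at −207.4 mm; not measured again after the wheel and toggle moves, but still over the clip in the last picture |
| Filter wheel | Turned in four grips; the pads slipped, so I measured again after each one | Wrist view puts green at +0.5° |
| Toggle | Pushed towards the green lamp, then pushed a second time | The first push read only about 0.35–0.4 rad of the 0.45 rad lean. On the second, force rose to 17 N with almost no travel, which I took as the end stop. I did not recompute the angle after that. |

- **Disagreement on the wheel:** in the side camera each window alone reads between about −4° and +5°. I took that as a calibration offset, because lines drawn between windows give +0.4° to +0.7°.
- **Not checked:** I only looked at the other objects in the pictures and saw none moved. I also went over the picture budget, viewing 14 instead of 10.

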